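# Find the plate that stayed flat with a straightedge

### The arm

A 6-joint arm with a two-finger parallel gripper is mounted at the origin on the work surface. World frame = base frame: x ahead of the robot, y to its left, z up, the work surface at z = 0. Lengths are in mm, angles in rad, forces in N, time in s.
With the tool pointing down it reaches from about 300 to 750 mm from the base axis. Payload 8.5 kg.
Tool frame: the origin (TCP) lies at the very end of the fingers, on their centre line; the grasp point (between the pads) lies 19 mm behind it; z points along the fingers, y is the line along which they close (so a half turn about z gives the same grasp; the last joint's range is limited). The gripper opens to 85 mm and grips with 20 to 120 N. Pads are 22 mm wide; open, the fingers measure 114 mm over their backs; the gripper's body (76 mm by 85 mm) begins 54 mm behind the grasp point. The pads swing forward as they close: fully open they stand 13 mm farther back than shut.
Start: joints at [1.079, 0.381, 1.297, -0, 1.464, -0.215], TCP at [150.295, 529.048, 231.322] pointing down, gripper open.
Joint ranges: [-3.11, 3.11], [-0.89, 2.33], [0.22, 2.48], [-1.42, 4.56], [0.17, 2.85], [-2.88, 2.88]. Speed limits (rad/s): [2.39, 2.39, 3.14, 3.14, 3.14, 3.14].

### API

Orientations are given as a unit quaternion [x, y, z, w].
In Python, from bench import robot gives the robot as it stands. Calls block until the motion is done:
- robot.move_pose(position, orientation): joint-space move of the TCP to a pose.
- robot.move_linear(position, rot=None, velocity=150, contact_N=None): straight line of the TCP; rot=None keeps the orientation; velocity is the mean speed in mm/s. With contact_N (N) it stops when the force on the tool has changed by that much, and returns True; else False.
- robot.set_joints(angles): joint-space move.
- robot.set_gripper(opening, squeeze=None): finger opening in mm; squeeze is the grip in N (None keeps the last); returns when the fingers have stopped.
- robot.pause(seconds).
- robot.inverse_kinematics(position, orientation): joint angles nearest the present ones, or None.
- robot.capture(name): name is "side" or "top"; returns the picture (400x640x3 uint8, blue, green, red); there is no depth.
- robot.camera_model(name): a dict with "intrinsics" (3x3 intrinsics, pixels), "distortion" ([k1, k2, p1, p2, k3] as OpenCV has them; the pictures are not rectified), "extrinsics" (4x4, takes a point from camera to world coordinates). Camera axes: x right, y down, z forward; pixel columns grow to the right and rows downward; lengths in mm; the calibration is good to about 2 mm. A picture is of the moment at which its call begins. camera_model takes no time and is no camera call.
A pose or a line that the arm cannot do raises robot.MotionError and nothing moves.
- robot.job_done(): hands the job in; it is judged then, once.
Readings, each from a call of its own:
- robot.get_t(): time.
- robot.get_joints(): joint angles.
- robot.get_dq(): joint speeds.
- robot.get_tau(): joint torques, N m.
- robot.get_position(): TCP position.
- robot.get_eef_rot(): TCP orientation.
- robot.get_force(): force on the tool from outside, world axes, zero at the start.
- robot.get_torque(): the same for the moment, N m.
- robot.get_grip_width(): finger opening in mm.
- robot.get_grip_force(): force on a finger pad.
Only numpy, scipy, OpenCV 4.12 (cv2) and the standard library are available. Lean on these libraries where they do the work, as an engineer would, in place of code of your own. Each camera call takes 0.05 s, during which the arm holds its last target. There are 200 camera calls.

### The job

One of the two welded plates on the fixture board has pulled out of flat along its weld seam and the other is still flat. Find out which by setting the straightedge down softly (neither dropped nor pushed down hard) centrally across a plate, square to its weld seam, and pressing gently with the fingertips on its left end and then on its right end to see whether it rocks; when you reach the plate on which it does not rock under either press (left end first, then right end, as seen from the robot), leave the straightedge lying across that plate and let go. A light push of about 5 to 10 newtons is enough and more than 25 newtons, even for a moment, spoils the edge; do not disturb the hammer, the can or the steel offcut on the bench.

Things in the scene. Friction and masses are not known exactly. Their poses are not given: they have to be found in the camera images.
- straightedge_grip (a point): The loose straightedge: an aluminium bar 190 mm long, 30 mm wide, 10 mm thick, about 0.2 kg, with a black grip block on top of its middle, 30 mm along the bar, 20 mm across it and 26 mm high. This point is the centre of the grip block, 23 mm above the bar's underside (13 mm above the bar's top, 13 mm below the block's top). Own x axis along the bar, z up. It starts lying on the bench between the robot and the fixture board.
- end_1 (a point): Where to press one end of the straightedge: on the bar's top face, 20 mm in from the end on the bar's own +x side (75 mm from its middle).
- end_2 (a point): Where to press the other end of the straightedge: on the bar's top face, 20 mm in from the end on its own -x side (75 mm from its middle).
- fixture: Fixed steel board on the bench, 500 (y) x 180 (x) x 20 mm; origin under its centre. Two plates 200 (y) x 140 (x) x 10 mm, weld seam along x in the middle, are fixed on it on firm rubber strips (they sink 1 mm under 12 N). One is flat and level; the other is a shallow roof, seam 3.5 mm above its left and right edges (0.035 rad slopes): on it the bar lies tipped; a pressed end drops 5 mm, the other rises. Sides change.
- station_left (a point): Left station, on the board's top face (20 mm above the bench), below where the middle of the bar should lie, which is 20 mm nearer the robot than the plate's middle. Own y across the plate (square to the seam, to the robot's left), x along the seam away from the robot, z up. Seam within 4 mm of this point in y. The plate's top is 15 to 31 mm above this point, each plate differently: not measured.
- station_right (a point): Right station of the same board, 260 mm to the right of the left one, with the other plate: everything else as for the left station.
- chipping_hammer: Bystander: chipping hammer lying on the bench to the left, 170 mm long, wooden handle; origin near its middle on the bench.
- spray_can: Bystander: spray can standing on the bench to the right, 66 mm across, 190 mm high; origin at the centre of its base.
- offcut: Bystander: dark steel offcut 100 x 70 x 12 mm lying on the bench to the right; origin at the centre of its underside.

How it is judged (in metres and radians):
On the way, in this order (a step that is already met when the one before it is completed fails the run):
1. the left end of the straightedge is pressed (over 2 N for 0.3 s) while it lies across a plate, and it stays level (within 0.015 rad) (angle between straightedge_grip's own z axis and vertical below 0.015 rad and (horizontal distance between the grasp point and end_1 below 0.035 m or horizontal distance between the grasp point and end_2 below 0.035 m) and contact force between the fingers and straightedge above 2 N and ((x of straightedge_grip in the frame of station_left between -0.045 and 0.045 m and y of straightedge_grip in the frame of station_left between -0.03 and 0.03 m and z of straightedge_grip in the frame of station_left between 0.03 and 0.06 m and angle between the x axis of straightedge_grip and the y axis of station_left, either way round below 0.2 rad and y of the grasp point in the frame of station_left above 0.03 m) or (x of straightedge_grip in the frame of station_right between -0.045 and 0.045 m and y of straightedge_grip in the frame of station_right between -0.03 and 0.03 m and z of straightedge_grip in the frame of station_right between 0.03 and 0.06 m and angle between the x axis of straightedge_grip and the y axis of station_right, either way round below 0.2 rad and y of the grasp point in the frame of station_right above 0.03 m))), for 0.3 s.
2. then the right end is pressed likewise on a plate, and it stays level (angle between straightedge_grip's own z axis and vertical below 0.015 rad and (horizontal distance between the grasp point and end_1 below 0.035 m or horizontal distance between the grasp point and end_2 below 0.035 m) and contact force between the fingers and straightedge above 2 N and ((x of straightedge_grip in the frame of station_left between -0.045 and 0.045 m and y of straightedge_grip in the frame of station_left between -0.03 and 0.03 m and z of straightedge_grip in the frame of station_left between 0.03 and 0.06 m and angle between the x axis of straightedge_grip and the y axis of station_left, either way round below 0.2 rad and y of the grasp point in the frame of station_left below -0.03 m) or (x of straightedge_grip in the frame of station_right between -0.045 and 0.045 m and y of straightedge_grip in the frame of station_right between -0.03 and 0.03 m and z of straightedge_grip in the frame of station_right between 0.03 and 0.06 m and angle between the x axis of straightedge_grip and the y axis of station_right, either way round below 0.2 rad and y of the grasp point in the frame of station_right below -0.03 m))), for 0.3 s.
At the end, for the whole second after the job is handed in: The straightedge lies released and at rest across the flat plate: level within 0.015 rad, its middle within 45 mm along the seam and 30 mm across it of the station point, its length within 0.2 rad of square to the seam (((x of straightedge_grip in the frame of station_left between -0.045 and 0.045 m and y of straightedge_grip in the frame of station_left between -0.03 and 0.03 m and z of straightedge_grip in the frame of station_left between 0.03 and 0.06 m and angle between the x axis of straightedge_grip and the y axis of station_left, either way round below 0.2 rad) or (x of straightedge_grip in the frame of station_right between -0.045 and 0.045 m and y of straightedge_grip in the frame of station_right between -0.03 and 0.03 m and z of straightedge_grip in the frame of station_right between 0.03 and 0.06 m and angle between the x axis of straightedge_grip and the y axis of station_right, either way round below 0.2 rad)) and angle between straightedge_grip's own z axis and vertical below 0.015 rad and linear speed of straightedge below 0.01 m/s and contact force between the fingers and straightedge below 0.05 N); the robot touches nothing.
It fails at once if the straightedge is dropped (let go from more than about 2 mm above what it lands on: faster than 0.2 m/s while not held) (contact force between the fingers and straightedge below 0.05 N and linear speed of straightedge above 0.2 m/s).
It fails at once if the straightedge is dropped or pushed onto a plate with more than 25 N (contact force between straightedge and plate_true above 25 N or contact force between straightedge and plate_pulled above 25 N).
It fails at once if an end of the straightedge is pushed with more than 25 N (contact force between the fingers and straightedge above 25 N and horizontal distance between the grasp point and straightedge_grip above 0.045 m).
It fails at once if the hammer, the can or the offcut is disturbed (moved over 20 mm) (distance of any of chipping_hammer, spray_can, offcut from where it was at the start of the episode above 0.02 m).
It also fails if it takes over 72 s, if anything falls off the work surface, if the arm or the gripper's body presses on something with over 40 N, if the wrist force passes 120 N, or if a joint passes its speed limit or range.

## Working session

There is one attempt and no reset: what is moved stays moved. The work goes in short steps, each a Python script; the robot and the scene stay as the last script left them, time stands still between calls to the robot, and variables do not carry over. Pictures are saved under pics/ and viewed, at most 10 in all, crops included, and the job is handed in when it is done.

```bash
mkdir -p pics; ls; python3 - <<'E'
from bench import robot
import cv2,numpy as np
np.set_printoptions(precision=3,suppress=True)
for n in("top","side"):
    cv2.imwrite(f"pics/{n}0.png",robot.capture(n)); m=robot.camera_model(n); print(n,m["intrinsics"],m["distortion"],m["extrinsics"])
print(robot.get_eef_rot(),robot.get_t())
E
```

```text
pics
top [[433.571   0.    318.241]
 [  0.    433.571 191.926]
 [  0.      0.      1.   ]] [-0.07  0.    0.    0.    0.  ] [[   0.025   -0.993    0.115  391.598]
 [  -1.      -0.023    0.016  -17.732]
 [  -0.013   -0.115   -0.993 1214.348]
 [   0.       0.       0.       1.   ]]
side [[376.616   0.    324.257]
 [  0.    376.616 196.274]
 [  0.      0.      1.   ]] [0.029 0.    0.    0.    0.   ] [[    0.993    -0.047     0.108   367.088]
 [   -0.117    -0.477     0.871 -1053.117]
 [    0.01     -0.877    -0.48    647.12 ]
 [    0.        0.        0.        1.   ]]
[ 0.138  0.99  -0.001 -0.   ] 0.1
```

View pics/top0.png

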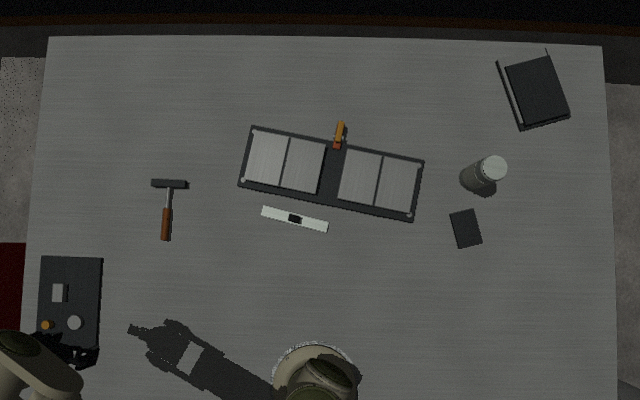

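View pics/side0.png

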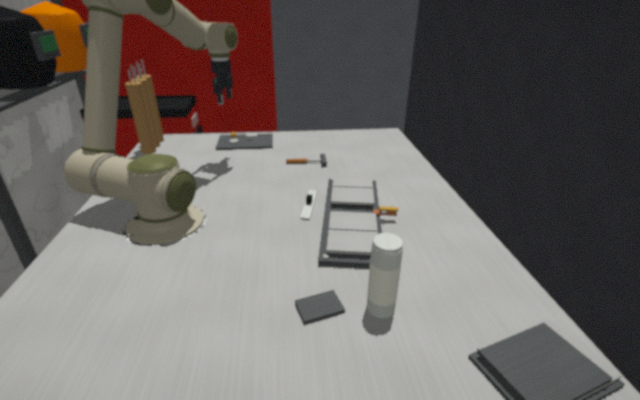

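The top view shows the bar from (261,208) to (328,230) with its grip at (295,218). The board corners are near (252,125), (424,160), (412,221) and (238,186), with seams near (286,160) and (379,180) and an orange clamp at (339,135) between the plates. The side view confirms the layout.

```bash
cat > h.py <<'E'
from bench import robot
import cv2,numpy as np
from scipy.spatial.transform import Rotation as R
np.set_printoptions(precision=3,suppress=True)
def ray(cam,px,z):
    m=robot.camera_model(cam);K=np.array(m["intrinsics"]);T=np.array(m["extrinsics"])
    p=cv2.undistortPoints(np.array(px,float).reshape(-1,1,2),K,np.array(m["distortion"]))[:,0]
    d=np.c_[p,np.ones(len(p))]@T[:3,:3].T;o=T[:3,3]
    return o+d*((z-o[2])/d[:,2])[:,None]
def down(yaw): # tool z down, tool y axis at angle yaw in world
    y=np.array([np.cos(yaw),np.sin(yaw),0]);z=np.array([0,0,-1.])
    return R.from_matrix(np.c_[np.cross(y,z),y,z]).as_quat()
def bar(im,roi=(195,245,240,345)):
    r0,r1,c0,c1=roi;g=im.min(2)[r0:r1,c0:c1]
    return g
E
python3 - <<'E'
from h import *
im=cv2.imread("pics/top0.png");g=cv2.cvtColor(im,6)
# bar (bright), in roi
def cont(mask,off):
    c,_=cv2.findContours(mask.astype(np.uint8),cv2.RETR_EXTERNAL,2);return [x+np.array(off) for x in sorted(c,key=cv2.contourArea)[::-1]]
roi=g[200:240,250:340];print("bench",np.median(roi),"max",roi.max())
m=np.zeros_like(g);cv2.fillPoly(m,[np.array([[250,198],[340,222],[340,242],[250,222]])],1)
c=cont((g>150)&(m>0),(0,0));pts=np.vstack([x for x in c if cv2.contourArea(x)>20]);
r=cv2.minAreaRect(pts);b=cv2.boxPoints(r);print("barbox",r);w=ray("top",b,10);print(w, w.mean(0),[np.linalg.norm(w[i]-w[i-1]) for i in range(4)])
k=cont((g<60)&(m>0)&(np.arange(640)[None]>280)&(np.arange(640)[None]<308),(0,0))[0];(cx,cy),*_=cv2.minAreaRect(k);print("grip",cx,cy,ray("top",[[cx,cy]],36))
# board
sub=g[110:235,225:435]
k=cont(cv2.morphologyEx((sub<75).astype(np.uint8),3,np.ones((3,3))),(225,110))[0];hull=cv2.convexHull(k)
q=cv2.approxPolyDP(hull,8,True)[:,0];print("hull",q);r=cv2.minAreaRect(k);b=cv2.boxPoints(r);print(r)
for P in(b,q):
    w=ray("top",P,20);print(w,w.mean(0),[np.linalg.norm(w[i]-w[i-1]) for i in range(len(w))])
# plates
mm=np.zeros_like(g);cv2.fillPoly(mm,[hull],1)
for x in cont((g>85)&(mm>0),(0,0))[:6]:
    r=cv2.minAreaRect(x);print("plate part",r,cv2.contourArea(x),ray("top",[r[0]],43))
v=cv2.resize(im[105:245,225:435],None,fx=3.8,fy=3.8,interpolation=2);cv2.imwrite("pics/crop.png",cv2.convertScaleAbs(v,alpha=1.5))
E
```

```text
bench 93.0 max 173
barbox ((293.9247741699219, 218.37168884277344), (66.51317596435547, 9.171329498291016), 14.620874404907227)
[[463.952 160.857  10.   ]
 [488.924 155.348  10.   ]
 [446.571 -25.464  10.   ]
 [421.867 -19.622  10.   ]] [455.329  67.78   10.   ] [np.float64(185.32038202932756), np.float64(25.57198577539606), np.float64(185.70617962268062), np.float64(25.384962265451364)]
grip 294.6177062988281 218.52943420410156 [[453.514  63.689  36.   ]]
hull [[424 160]
 [413 222]
 [237 185]
 [251 125]
 [344 124]]
((333.079833984375, 164.62266540527344), (180.50550842285156, 84.0063705444336), 11.944175720214844)
[[ 538.022  231.136   20.   ]
 [ 775.811  192.925   20.   ]
 [ 678.109 -309.891   20.   ]
 [ 445.933 -260.572   20.   ]] [609.469 -36.601  20.   ] [np.float64(500.25652709516993), np.float64(240.84027879148783), np.float64(512.2206832204258), np.float64(237.35659198387924)]
[[ 626.708 -292.381   20.   ]
 [ 452.54  -261.426   20.   ]
 [ 543.813  228.843   20.   ]
 [ 716.458  197.253   20.   ]
 [ 724.761  -66.436   20.   ]] [612.856 -38.829  20.   ] [np.float64(246.303703166
[... 260 characters left out ...]
51.962  43.   ]]
plate part ((302.6960754394531, 164.88450622558594), (35.043678283691406, 50.171302795410156), 12.380756378173828) 1661.5 [[600.667  45.659  43.   ]]
plate part ((359.1346130371094, 176.32693481445312), (34.90867233276367, 50.009613037109375), 11.309932708740234) 1657.0 [[ 572.544 -109.373   43.   ]]
plate part ((397.3501892089844, 184.33688354492188), (36.77286911010742, 49.85453796386719), 11.88865852355957) 1640.0 [[ 552.96  -213.871   43.   ]]
plate part ((378.7889709472656, 147.7672119140625), (81.02422332763672, 16.166555404663086), 23.838741302490234) 614.5 [[ 653.342 -162.425   43.   ]]
plate part ((297.5, 131.5), (15.0, 77.0), 90.0) 576.0 [[694.187  62.861  43.   ]]
```

View pics/crop.png

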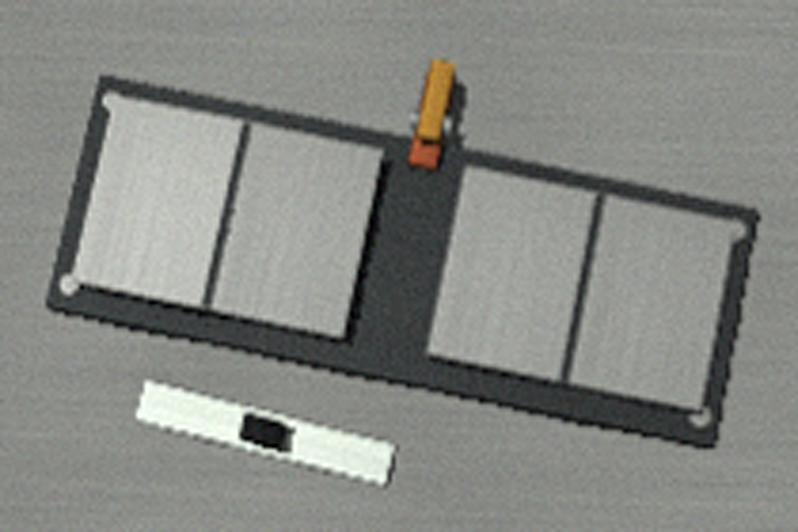

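```bash
cat >> h.py <<'E'
C=np.array([585.,-32.]);YF=np.array([.183,.983]);XF=np.array([.983,-.183])
ST={"L":C+130*YF-20*XF,"R":C-130*YF-20*XF}
QF=down(np.arctan2(XF[1],XF[0]))
def to(xy,z): return [float(xy[0]),float(xy[1]),float(z)]
E
python3 - <<'E'
from h import *
print(ST)
G=np.array([454.5,65.]);q=down(1.341-np.pi/2)
robot.set_gripper(50,squeeze=40)
robot.move_pose(to(G,80),q)
print(robot.get_t(),robot.get_joints())
print(robot.move_linear(to(G,14),velocity=80,contact_N=5),robot.get_position())
robot.set_gripper(0)
print(robot.get_grip_width(),robot.get_grip_force(),robot.get_position())
f0=robot.get_force();robot.move_linear(to(G,110),velocity=100)
print(robot.get_grip_width(),robot.get_grip_force(),f0,robot.get_force(),robot.get_t())
robot.move_pose(to(ST["L"],110),QF)
print(robot.get_position(),robot.get_t())
cv2.imwrite("pics/top1.png",robot.capture("top"));cv2.imwrite("pics/side1.png",robot.capture("side"))
s=cv2.imread("pics/side1.png")[130:290,280:430];t=cv2.imread("pics/top1.png")[90:250,220:370]
cv2.imwrite("pics/c1.png",cv2.resize(np.hstack([t,s]),None,fx=2.6,fy=2.6,interpolation=2))
E
```

```text
{'L': array([589.13,  99.45]), 'R': array([ 541.55, -156.13])}
2.6083 [-0.115  0.411  1.767  0.     0.963  0.113]
False [454.771  64.999  14.338]
19.205174166449105 40.17250120639801 [454.63   65.011  14.452]
19.12400370358939 39.14886832237244 [-2.2    0.672  6.074] [-0.015  0.332 -2.606] 5.0667
[588.615  99.55  108.797] 5.6833
```

View pics/c1.png

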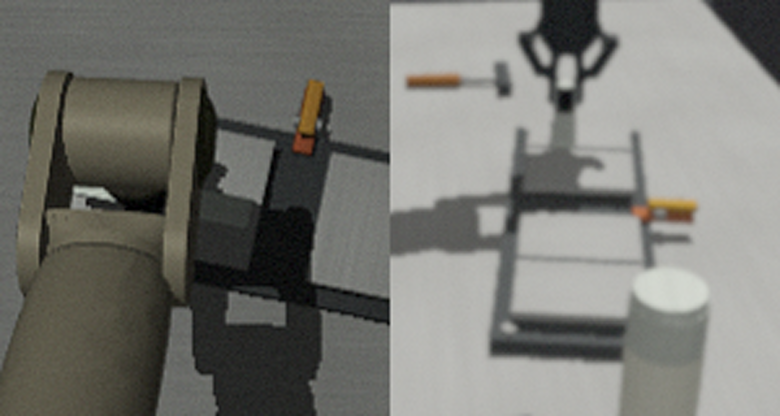

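The bar is held square over the left station (top view, bright end near crop (95,200); side view, gripper above the left plate). Next I place it and press both ends, logging force against height.

```bash
cat >> h.py <<'E'
def place(s):
    robot.move_linear(to(ST[s],78),velocity=80)
    robot.pause(.2);c=robot.move_linear(to(ST[s],42),velocity=10,contact_N=3)
    p=robot.get_position();print("place",c,p,robot.get_force(),robot.get_t())
    if not c: raise SystemExit("no contact")
    robot.set_gripper(40);robot.move_linear(to(ST[s],p[2]+45),velocity=120)
    return p[2]
def press(s,d,z0):
    P=ST[s]+d*75*YF
    robot.move_pose(to(P,z0+45),QF);robot.move_linear(to(P,z0+9),velocity=80);robot.pause(.2)
    fz=robot.get_force()[2];log=[];z=z0+9
    while z>z0-9:
        z-=.5;robot.move_linear(to(P,z),velocity=10)
        f=robot.get_force()[2]-fz;log.append((round(float(robot.get_position()[2]),2),round(float(f),1)))
        if f>6: break
    robot.pause(.6);print("press",d,log,"held",robot.get_force()[2]-fz,robot.get_t())
    robot.move_linear(to(P,z0+45),velocity=100)
    return log[-1]
E
python3 - <<'E'
from h import *
z=place("L");print(robot.get_position(),robot.get_grip_width())
robot.set_gripper(0)
press("L",1,z)
E
```

```text
place True [589.116  99.468  62.521] [ 0.28  -0.235  3.966] 8.2833
[588.812  99.453 107.07 ] 40.06590610228294
press 1 [(71.11, -0.2), (70.5, -0.2), (69.99, -0.8), (69.47, -0.7), (68.98, 0.1), (68.45, -0.7), (67.99, -0.6), (67.48, -0.4), (66.98, -0.3), (66.48, 0.2), (65.99, -0.5), (65.51, -0.6), (64.99, 0.3), (64.5, -1.0), (63.99, -0.7), (63.5, -0.8), (62.98, -0.2), (62.49, -0.3), (61.98, 0.3), (61.48, -0.7), (61.0, -0.3), (60.5, -1.2), (60.0, 0.5), (59.48, -1.3), (58.98, -0.1), (58.5, 0.3), (57.98, -1.1), (57.49, -1.0), (56.97, -0.6), (56.46, -0.8), (56.08, 0.3), (55.78, 2.5), (55.54, 5.1), (55.3, 7.3)] held 8.23509180164951 19.9167
```

Left end is firm only at z≈56, about 2 to 6 mm below the expected bar top, so it may be tipped. I press the right end and compare side images taken before and after.

```bash
sed -i 's/z0+9/z0+2/g; s/z-=.5;/z-=.7 if not log or log[-1][1]<1.5 else .3;/' h.py; python3 - <<'E'
from h import *
z=62.5;H=to(ST["L"]-140*YF,130)
robot.move_pose(H,QF);robot.pause(.1);a=robot.capture("side")
press("L",-1,z)
robot.move_pose(H,QF);robot.pause(.1);b=robot.capture("side");t=robot.capture("top")
print(robot.get_t())
cv2.imwrite("pics/sa.png",a);cv2.imwrite("pics/sb.png",b);cv2.imwrite("pics/t2.png",t)
cr=lambda i:cv2.resize(i[165:235,315:395],None,fx=4.8,fy=4.8,interpolation=2)
cv2.imwrite("pics/c2.png",np.vstack([np.hstack([cr(a),cr(b)])]))
E
```

```text
press -1 [(63.86, -1.8), (63.04, -0.5), (62.34, -1.5), (61.64, -1.5), (60.96, -2.1), (60.24, -0.8), (59.55, -0.9), (58.84, -1.4), (58.19, -1.0), (57.47, -1.6), (56.75, -1.4), (56.12, -0.3), (55.7, 3.3), (55.48, 4.3), (55.35, 6.3)] held 6.660491118507524 27.2333
28.4917
```

View pics/c2.png

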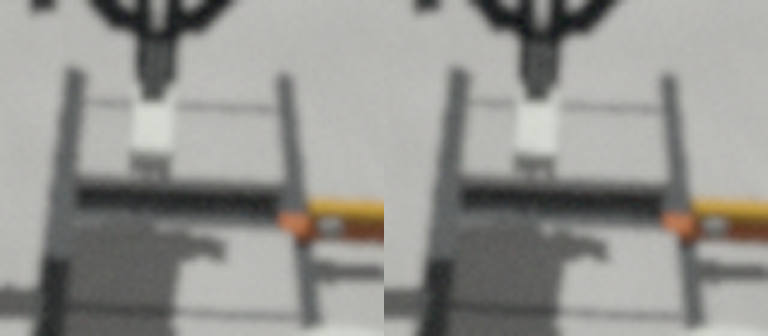

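Neither end visibly moved between the pictures, but the bar could fall back by itself after release. I take a picture during a right press and compare the near-end edge to sub-pixel precision.

```bash
python3 - <<'E'
from h import *
P=ST["L"]-75*YF
robot.move_pose(to(P,100),QF);robot.move_linear(to(P,64.5),velocity=80);robot.pause(.2)
a=robot.capture("side");f0=robot.get_force()[2]
robot.move_linear(to(P,55.4),velocity=12,contact_N=7);robot.pause(.2)
b=robot.capture("side");print(robot.get_position(),robot.get_force()[2]-f0)
robot.move_linear(to(P,100),velocity=100);print(robot.get_t())
cv2.imwrite("pics/sc.png",a);cv2.imwrite("pics/sd.png",b)
cr=lambda i:cv2.resize(i[165:215,325:375],None,fx=7.8,fy=7.8,interpolation=2)
cv2.imwrite("pics/c3.png",np.hstack([cr(a),cr(b)]))
for n in("sa","sb","sc","sd"):
    g=cv2.imread(f"pics/{n}.png",0);print(n,g[186:206,343:349].mean(1).round().astype(int))
E
```

```text
[575.403  25.7    55.581] 5.568659359399285
31.4833
sa [174 202 211 212 213 212 212 211 209 198 170 139 117 108 113 119 108  88
  67  48]
sb [175 202 210 212 212 212 212 212 210 204 185 150 118 110 120 127 112  92
  68  45]
sc [ 76  76  75  79  90 112 127 122 116 114 115 116 110 100  95  96  94  87
  67  48]
sd [ 62  70  74  78  76  78  80  89  97 102 106 113 117 116 110 100  96  90
  72  49]
```

View pics/c3.png

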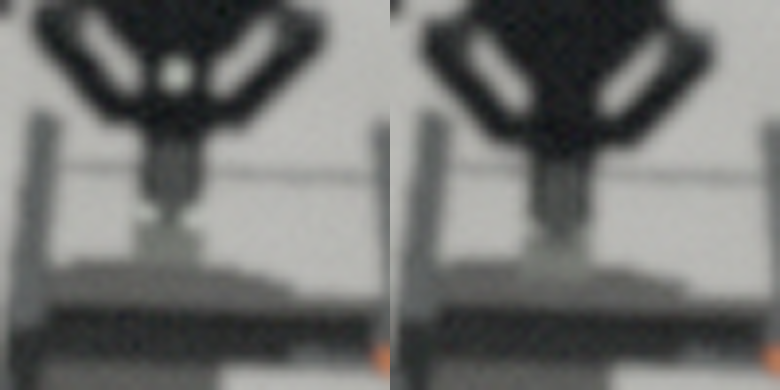

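In the right-press picture the bar's near end drops about 2 px (≈5–6 mm; its lower edge moves from crop row ≈265 to ≈277). The firm heights also lie about 2.5 mm below the middle, so the left plate is the pulled one. I move the bar to the right plate.

```bash
sed -i 's/contact_N=3)/contact_N=9)/; s/robot.set_gripper(40);robot.move_linear/robot.set_gripper(23);robot.set_gripper(40);robot.move_linear/' h.py; python3 - <<'E'
from h import *
robot.move_pose(to(ST["L"],108),QF)
robot.set_gripper(50,squeeze=22)
c=robot.move_linear(to(ST["L"],63),velocity=60,contact_N=6);print(c,robot.get_position())
if c: raise SystemExit
robot.set_gripper(0);print(robot.get_grip_width(),robot.get_grip_force(),robot.get_force())
robot.move_linear(to(ST["L"],115),velocity=80)
robot.move_linear(to(ST["R"],115),rot=QF,velocity=130)
print(robot.get_grip_width(),robot.get_force(),robot.get_t())
z=place("R");robot.set_gripper(0)
cv2.imwrite("pics/t3.png",robot.capture("top"))
open("z.txt","w").write(str(z));print(robot.get_t())
E
```

```text
False [589.362  99.461  63.295]
19.606922242388045 25.601862967014313 [ 0.591 -0.227  2.123]
19.402543671945054 [ 0.048 -0.562 -2.522] 36.6333
place True [ 541.766 -156.531   56.466] [-1.237  0.347  6.204] 39.5583
41.1333
```

```bash
sed -i 's/robot.pause(.6);print/robot.pause(.55);cv2.imwrite(f"pics\/p{s}{d}.png",robot.capture("side"));print/; s/z0+2/z0+1/g' h.py; python3 - <<'E'
from h import *
z=float(open("z.txt").read())
l=press("R",1,z);r=press("R",-1,z)
a,b=(cv2.imread(f"pics/pR{d}.png") for d in(1,-1))
cr=lambda i:cv2.resize(i[185:255,320:395],None,fx=5.2,fy=5.2,interpolation=2)
cv2.imwrite("pics/c4.png",np.hstack([cr(a),cr(b)]))
E
```

```text
press 1 [(56.84, -0.6), (56.01, 0.4), (55.31, -1.4), (54.61, -0.4), (53.94, -0.1), (53.22, -0.1), (52.53, 0.2), (51.99, 0.1), (51.57, 4.3), (51.47, 6.6)] held 6.015079259669497 45.5333
press -1 [(56.83, 0.7), (55.99, 1.1), (55.32, 1.7), (55.04, 0.3), (54.32, 0.7), (53.6, 0.3), (52.93, 1.1), (52.2, 1.2), (51.81, 4.2), (51.6, 6.0)] held 6.601585231208799 50.8417
```

View pics/c4.png

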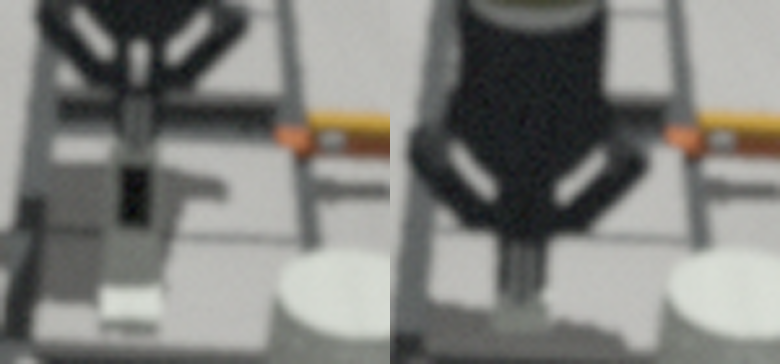

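Both ends are firm at the same height (51.9 and 52.0), matching the middle (56.5 − 4.4), and the near end keeps its place in both pictures (lower edge at crop row ≈328). It does not rock. I check the placing from the top with the arm clear.

```bash
python3 - <<'E'
from h import *
robot.move_pose(to(ST["R"]-75*YF,140),QF); robot.move_pose([300,330,250],QF);robot.pause(.1)
t=robot.capture("top");cv2.imwrite("pics/t4.png",t);g=cv2.cvtColor(t,6);print(robot.get_t())
sub=g[140:220,330:425];m=(sub>150).astype(np.uint8)
c=[x for x in cv2.findContours(m,0,2)[0] if cv2.contourArea(x)>30];r=cv2.minAreaRect(np.vstack(c)+np.array([330,140]))
w=ray("top",cv2.boxPoints(r),52);print(r,w);d=w.mean(0)[:2]-ST["R"];print("off x_f,y_f",d@XF,d@YF)
cv2.imwrite("pics/c5.png",cv2.resize(t[120:230,230:435],None,fx=3.8,fy=3.8))
E
```

```text
54.1167
((370.787353515625, 186.1111602783203), (59.26213455200195, 9.286089897155762), 11.689369201660156) [[ 547.233  -59.532   52.   ]
 [ 572.205  -64.157   52.   ]
 [ 543.13  -221.59    52.   ]
 [ 518.299 -216.587   52.   ]]
off x_f,y_f 0.7382199204806812 16.068366220869944
```

View pics/c5.png

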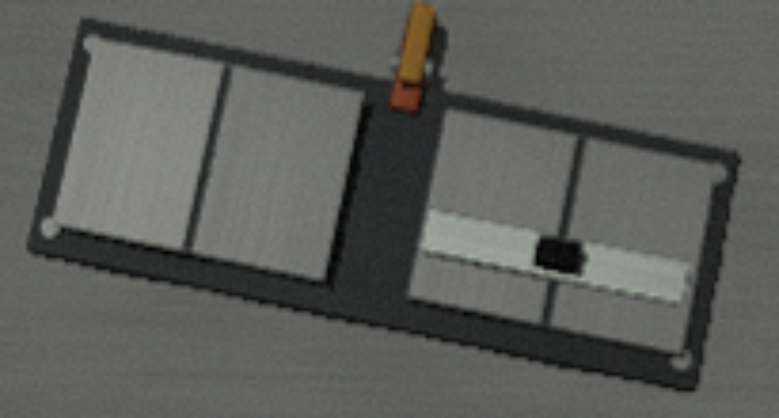

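The bar lies square across the right plate, from crop (425,230) to (690,280), with its grip at (558,255) on the seam. The contour's 16 mm offset came from a clipped right end. I hand in.

```bash
python3 -c "
from bench import robot
print(robot.job_done())"
```

```text
the job is handed in; nothing more can be done
None
```

The straightedge rocked on the left plate (the pulled one) but not on the right plate, so I left it released across the right plate and handed the job in after about 54 s; the hand-in returned no verdict.

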